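Proof-pull a soldered silver bar

TASK

Proof-pull the soldered silver bar on the bench pull tester: take it from the mat, lay it flat in the tester's two shaped pockets (set it down, do not drop it) and let go of it. Then draw the wooden handle out until the red pointer stands level with the green clip on the gauge, without going past the clip, and keep it there: finish while still gripping the handle and holding the load on the bar, so the joint can be inspected. Leave the other bars and everything else on the bench where they are.

Things in the scene. Friction and masses are not known exactly. Their poses are not given: they have to be found in the camera images.
- bar_silver: Silver-white dumb-bell shaped bar to be tested, thin brass-coloured solder seam across its middle; 0.13-0.19 kg. 100 mm long (its x), 8 mm thick; at each end a head 18 mm long (x), 28 mm wide (y), between them a neck 64 mm long, 14 mm wide. Same end for end. Origin: centre of its underside, z up. Starts flat on the mat in any of the three places
- bar_copper: A copper-red bar of the same shape and size, lying on the mat; to be left alone
- bar_brass: A yellow brass bar of the same shape and size, lying on the mat; to be left alone
- mat: Black rubber mat under the bars, 135 x 275 x 3 mm, fixed; origin at the centre of its underside
- tester: Horizontal bench pull tester, bolted down: grey base 308 x 100 x 12 mm, steel guide rail 30 mm wide (top 22 mm above the table), a blue gauge case (114 x 62 mm, top 61 mm above the table), then the gauge jaw and the pull jaw. Origin at table height under the middle of the nest; +x is the direction of pull (from gauge towards handle), z up
- nest (a point): Midway between the two dark jaws, at pocket floor height (30 mm above the table): the place of the bar's underside centre, bar along the tester's x. Each jaw: pocket for a head, open on top, 23 mm (x) x 33 mm, 10 mm deep, centred 41 mm away along x, and a 19 mm slot for the neck; 54 mm wide outside, top 40 mm above the table. Between the jaws a 43 mm gap leaves the neck free, rail 8 mm below
- gauge_jaw: The jaw on the gauge side, on the gauge's spring: it slides along the tester's +x by up to 55 mm and pulls back with about 2 N plus 0.25 N per mm. Its origin lies at the tester's origin when at rest and moves with it; the red pointer is fixed to it
- pull_slide: Pull-side jaw with the stirrup handle. Slides along the tester's +x up to 68 mm, drawn home by a light spring (2 N plus 0.04 N per mm). Its origin is at the tester's origin when home and moves with it. Only a bar links it to the gauge jaw: about 5 mm of play, then gauge jaw and pointer follow it mm for mm
- grip (a point): Centre of the wooden crossbar of the stirrup handle: round bar 18 mm in diameter, 70 mm long along the tester's y, 48 mm above the table, 128 mm from the nest along the tester's x when home. Two 8 mm steel side arms 80 mm apart carry it, so one finger can go down inside the stirrup (58 mm free between crossbar and jaw; rail top 22 mm above the table below it) and one outside
- pointer (a point): Tip of the red pointer, a needle 4 mm wide across the white scale plate on top of the gauge case, 64 mm above the table; moves along the tester's x with the gauge jaw
- clip: Green proof-load clip set on the edge of the gauge's scale plate, 14 mm wide along the tester's x, fixed; origin at the middle of that width, its x along the tester's x. The pointer is level with it when it lies within its width; 20 to 42 mm from the pointer's rest position
- bench_file: Hand file with a turned wooden handle, 240 mm long, lying on the far side of the bench
- hammer: Hammer lying on the far right of the bench
- red_box: Small red box, 75 x 52 x 30 mm, to the right
- flux_jar: Jar 52 mm in diameter and 65 mm tall, to the right
- stone_tray: Shallow white tray, 110 x 80 x 14 mm, on the far left
Things that resemble listed ones, but are neither listed nor needed, are in the scene too. There is more than one size of the bar_silver; the job needs the middle-sized.

How it is judged:
On the way:
1. the silver bar lies flat in both pockets of the tester, let go, before the pull begins (z of bar_silver in the frame of tester between 0.026 and 0.034 m and y of bar_silver in the frame of tester between -0.004 and 0.004 m and angle between bar_silver's own z axis and vertical below 0.06 rad and angle between the x axis of bar_silver and the x axis of tester, either way round below 0.08 rad and contact force between the fingers and bar_silver below 0.2 N and x of bar_silver in the frame of tester between -0.006 and 0.006 m and linear speed of bar_silver below 0.02 m/s), for 0.2 s.
At the end, for the whole second after the job is handed in: The silver bar lies flat in both pockets (height and sideways within 4 mm, tilt under 0.06 rad), not touched by the robot, with over 4 N between it and the gauge jaw; the fingers hold the handle with over 5 N, and the pointer stands still within 7 mm of the green clip's middle (z of bar_silver in the frame of tester between 0.026 and 0.034 m and y of bar_silver in the frame of tester between -0.004 and 0.004 m and angle between bar_silver's own z axis and vertical below 0.06 rad and angle between the x axis of bar_silver and the x axis of tester, either way round below 0.08 rad and contact force between the fingers and bar_silver below 0.2 N and x of pointer in the frame of clip between -0.007 and 0.007 m and contact force between bar_silver and gauge_jaw above 4 N and contact force between the fingers and pull_slide above 5 N and contact force between the arm and gauge_jaw below 0.2 N and linear speed of gauge_jaw below 0.01 m/s); the arm keeps its last pose, push and grip.
It fails at once if the pointer is pulled past the clip (more than 11 mm beyond its middle) (x of pointer in the frame of clip above 0.011 m).
It fails at once if the silver bar is dropped: let go more than 25 mm above the pocket floors (height (world z) of bar_silver above 0.055 m and contact force between the fingers and bar_silver below 0.05 N).
It fails at once if the copper or the brass bar is moved by more than 15 mm (distance of any of bar_copper, bar_brass from where it was at the start of the episode above 0.015 m).
It fails at once if the file, hammer, red box, jar or white tray is moved by more than 15 mm (distance of any of bench_file, hammer, red_box, flux_jar, stone_tray from where it was at the start of the episode above 0.015 m).
It also fails if it takes over 54 s, if anything falls off the work surface, if the arm or the gripper's body presses on something with over 40 N, if the wrist force passes 120 N, or if a joint passes its speed limit or range.

ROBOT

A 7-joint arm with a two-finger parallel gripper is mounted at the origin on the work surface. World frame = base frame: x ahead of the robot, y to its left, z up, the work surface at z = 0. Lengths are in m, angles in rad, forces in N, time in s.
With the tool pointing down it reaches from about 0.4 to 0.85 m from the base axis. Payload 10.4 kg.
Tool frame: the origin (TCP) lies at the centre of the arm's flange, where the gripper is bolted on; the fingertips stand 173 mm ahead of it and the grasp point (between the pads) lies 155 mm ahead of it (ctrl.tip_reach is the distance from the TCP to the fingertips, in m); z points along the fingers, y is the line along which they close (so a half turn about z gives the same grasp; the last joint's range is limited). The gripper opens to 85 mm and grips with 20 to 120 N. Pads are 22 mm wide; open, the fingers measure 114 mm over their backs; the gripper's body (76 mm by 85 mm) begins 54 mm behind the grasp point. The pads swing forward as they close: fully open they stand 13 mm farther back than shut.
Start: joints at [1.29, 0.332, -0.065, 1.46, 0.022, 1.35, -0.088], TCP at [0.159, -0.604, 0.405] pointing down, gripper open.
Joint ranges: [-2.6, 2.6], [-0.5, 2.12], [-1.47, 1.34], [0.16, 2.42], [-1.27, 4.41], [0.06, 2.06], [-2.6, 2.6]. Speed limits (rad/s): [2.22, 2.22, 2.79, 2.79, 3.14, 3.14, 3.14].

INTERFACE

Orientations are given as a unit quaternion [x, y, z, w].
In Python, from cell import monitor, eyes, ctrl gives the robot as it stands. The module is installed in compiled form; this text tells all that it offers.
- The arm moves only by the tool apply_moves, never from a script. Its argument "commands" is a list that holds one entry, the list of rows, each a list of 5 numbers: the closure, from -1 (fully open) to 1 (shut), then the shift along the tool's x, y, z in units of 50 mm (1.0 is 50 mm), then the turn about the tool's z in units of 8 degrees (1.0 is 8 degrees). In form: [[[hand, x, y, z, turn], ...]]. A call has exactly 5 rows; each row shifts and turns the commanded pose from where the row before left it, along the tool's axes as they then stand; what a row does not reach is not made up. A row lasts 1/10 s, in which the tool goes at most 50 mm and 8.59 degrees, less where a joint would pass 70% of its speed; a pose out of reach is approached as far as the arm can. A call is refused whole if a number of a shift passes 1 or a number of a turn 1, either way. A call with a gripper value outside its range is refused whole. The fingers move at their own pace and stop on an object; "newtons" is the grip in N (left out, the last holds). Time passes only in rows, so rows that do not move let the fingers close, or fill a call up. It gives the time, the measured TCP pose, the force, the opening and the grip force at its end, in the units of the state.
- monitor.sense(): the state, without advancing time (a new reading comes with each control period).
- eyes.capture(name): name is "scene" or "top" or "wrist"; returns a dict with "frame" (480x640x3 uint8, blue, green, red), "range_z" (480x640 float32, m along the optical axis (not along the pixel's ray), 0 where there is no reading), "mtx" (3x3 intrinsics, pixels), "k1" (the pictures are not rectified: a ray, as slopes to the right and down, at radius r is drawn at 1 + k1 r^2 times it, then the intrinsics apply), "eye" and "orientation" of the camera in the world. Camera axes: x right, y up, looking along -z (the intrinsics and any distortion apply to the point x, -y, -z); pixel columns grow to the right and rows downward; lengths in m; the calibration is good to about 2 mm. A picture is of the moment at which its call begins.
- ctrl.finish_job(): hands the job in; it is judged then, once.
Trained networks look in a picture, given as the dict that the camera call returned (one of the last four; its "shot" number tells which), for a name from the list of things; names that differ only in an ending like _2 or _b are one class to them, and where a whole thing is asked for, a point or a joint stands for the part that bears it (a point fixed in the world has none). Each returns a list of dicts, best first, with "conf" (0 to 1); they miss things now and then, are a little off and sometimes report something else, mostly with a low value. They report only what shows in the picture. A call takes as long as a camera call. They do not tell look-alikes from the thing itself.
- eyes.spot_in(picture, thing): "xy" ([column, row] in pixels, amid what is visible of it).
- eyes.trace(picture, thing): "region" (480x640 bool, what is visible of it) and "xy" ([column, row] in pixels, amid what is visible of it).
The state is a dict: "t": time; "joint_positions": joint angles; "qvel": joint speeds; "effort": joint torques, N m; "position": TCP position; "eef_rot": TCP orientation; "ft_force": force on the tool from outside, world axes, zero at the start; "ft_torque": the same for the moment, N m; "opening": finger opening in m; "grip_force": force on a finger pad.
Only numpy, scipy, OpenCV 4.12 (cv2) and the standard library are available. Lean on these libraries where they do the work, as an engineer would, in place of code of your own. Each camera call takes 0.05 s, during which the arm holds its last target. There are 200 camera calls.

## Working session

There is one attempt and no reset: what is moved stays moved. The work goes in short steps, Python scripts to look and compute and a tool call to move; the robot and the scene stay as the last step left them, time stands still between calls to the robot, and variables do not carry over. Pictures are saved under pics/ and viewed, at most 13 in all, crops included, and the job is handed in when it is done.

Besides the shell and the picture viewer there is one more tool, called after ">>>" by a JSON object that holds its "fn" and its "kwargs", one argument or row to a line. apply_moves: Moves the arm, as the interface text tells. Its arguments: {"type":"object","properties":{"commands":{"type":"array"},"newtons":{"type":"number"}},"required":["commands"]}

```bash
mkdir -p pics
cat > h.py <<'E'
import numpy as np, cv2, pickle
from scipy.spatial.transform import Rotation as R
from cell import monitor, eyes, ctrl
def world(p,u,v,z=None):
    """pixel -> world using depth, or plane height z"""
    K=p["mtx"]; d=np.array([(u-K[0][2])/K[0][0],(v-K[1][2])/K[1][1]])
    s=d.copy()
    for _ in range(8): s=d/(1+p["k1"]*(s@s))
    Rm=R.from_quat(p["orientation"]).as_matrix(); ray=Rm@np.array([s[0],-s[1],-1]); e=np.array(p["eye"])
    t=p["range_z"][int(round(v)),int(round(u))] if z is None else (z-e[2])/ray[2]
    return e+t*ray
def rect(p,mask,z):
    """centre, long-axis angle, size of mask outline on plane z"""
    c=max(cv2.findContours(mask.astype(np.uint8),cv2.RETR_EXTERNAL,cv2.CHAIN_APPROX_NONE)[0],key=cv2.contourArea)[:,0]
    w=np.array([world(p,u,v,z)[:2] for u,v in c],np.float32)
    (cx,cy),(a,b),_=r=cv2.minAreaRect(w); bx=cv2.boxPoints(r)
    e=bx[1]-bx[0]; f=bx[2]-bx[1]; e=e if np.hypot(*e)>np.hypot(*f) else f
    return np.round([cx,cy,np.arctan2(e[1],e[0]),max(a,b),min(a,b)],4)
E
cat > a.py <<'E'
from h import *
for n in ["top","scene"]:
    p=eyes.capture(n); cv2.imwrite(f"pics/{n}0.png",p["frame"]); print(n,np.round(p["eye"],3),np.array(p["mtx"])[0,0])
    for th in ["bar_silver","bar_copper","bar_brass","mat","tester","gauge_jaw","pull_slide","grip","pointer","clip","nest"]:
        if n=="scene" and th in("mat","tester"): continue
        try: L=eyes.trace(p,th)
        except Exception as e: print(th,e); continue
        for d in L[:4]:
            if d["conf"]<.2: continue
            u,v=d["xy"]; z=np.median(p["range_z"][d["region"]])
            print(th,round(d["conf"],2),np.round(d["xy"]),np.round(world(p,u,v),3),rect(p,d["region"],world(p,u,v)[2]))
s=monitor.sense();print(s["t"],s["position"],s["eef_rot"])
E
python3 a.py
```

```text
top [ 0.412 -0.045  1.052] 470.6266917546446
bar_silver 0.9 [153. 345.] [0.321 0.331 0.013] [0.3172 0.3284 0.8466 0.1338 0.0387]
bar_silver 0.62 [204. 248.] [0.535 0.224 0.013] [0.535  0.2192 0.0344 0.0998 0.0293]
bar_silver 0.6 [259. 320.] [0.376 0.099 0.001] [ 0.3701  0.0994 -1.0592  0.0772  0.0214]
bar_silver 0.52 [348. 234.] [ 0.564 -0.097  0.031] [ 0.5567 -0.1078  1.501   0.3447  0.1007]
bar_brass 0.9 [127. 263.] [0.501 0.4   0.01 ] [ 0.5006  0.3955 -0.0926  0.0988  0.0322]
mat 0.82 [174. 261.] [0.506 0.296 0.003] [ 0.5128  0.3069 -1.3749  0.2745  0.1371]
tester 0.56 [354. 238.] [ 0.556 -0.109  0.03 ] [ 0.5566 -0.1088  1.4999  0.343   0.1006]
gauge_jaw 0.83 [349. 233.] [ 0.566 -0.099  0.031] [ 0.5624 -0.0953 -0.0072  0.0533  0.0416]
pull_slide 0.8 [396. 237.] [ 0.559 -0.203  0.021] [ 0.5559 -0.221   1.4875  0.1228  0.091 ]
grip 0.74 [395. 241.] [ 0.549 -0.197  0.039] [ 0.5535 -0.2178  1.4815  0.1198  0.089 ]
pointer 0.55 [350. 232.] [ 0.568 -0.101  0.035] [ 0.5603 -0.0952 -0.1228  0.0574  0.0417]
pointer 0.49 [168. 258.] [0.511 0.305 0.011] [0.5182 0.3059 0.0753 0.1036 0.0323]
p
[... 774 characters left out ...]
. 262.] [ 0.557 -0.19   0.038] [ 0.5455 -0.2158  1.5082  0.1187  0.0879]
grip 0.68 [258. 262.] [ 0.56  -0.194  0.042] [ 0.5479 -0.2153  1.5046  0.1181  0.0929]
grip 0.68 [298. 265.] [ 0.579 -0.105  0.039] [ 0.5731 -0.109   1.4624  0.3404  0.1234]
grip 0.67 [342. 340.] [ 0.76  -0.034  0.02 ] [ 0.7619  0.0042 -1.5456  0.2285  0.0214]
pointer 0.57 [303. 257.] [ 0.554 -0.091  0.031] [ 0.5585 -0.0951 -0.0892  0.0686  0.0434]
clip 0.66 [343. 263.] [ 0.602 -0.008  0.063] [ 0.5983 -0.0115 -0.1488  0.0314  0.0131]
nest 0.6 [299. 267.] [ 0.584 -0.103  0.041] [ 0.5746 -0.1078  1.4738  0.3378  0.1202]
1.1 [ 0.15936924 -0.60434154  0.40473711] [9.91704491e-01 1.28538709e-01 2.33218815e-05 4.68355507e-05]
```

```bash
python3 -c "
import cv2
a=cv2.imread('pics/top0.png');cv2.imwrite('pics/t1.png',cv2.resize(a[180:400,90:440],None,fx=2.2,fy=2.2,interpolation=2))"
```

```text
(no output)
```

View pics/t1.png

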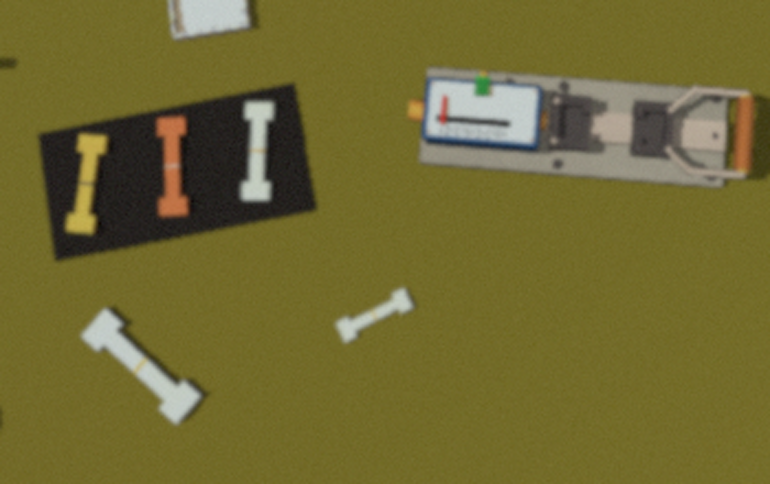

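>>> {"fn": "apply_moves", "kwargs": {
  "commands": [
    [[-1,0.63,-0.46,0,0],[-1,0.63,-0.46,0,0],[-1,0.63,-0.46,0,0],[-1,0.63,-0.46,0,0],[-1,0.63,-0.46,0,0]]
  ]
}}

```text
t: 1.6
position: [0.2832, -0.4516, 0.4049]
eef_rot: [0.992, 0.129, 0.0, 0.0]
ft_force: [-0.1, -0.9, -0.3]
opening: 0.0854
grip_force: 0.0
```

>>> {"fn": "apply_moves", "kwargs": {
  "commands": [
    [[-1,0.63,-0.46,0,0],[-1,0.63,-0.46,0,0],[-1,0.63,-0.46,0,0],[-1,0.63,-0.46,0,0],[-1,0.63,-0.46,0,0]]
  ]
}}

```text
t: 2.1
position: [0.4061, -0.3002, 0.405]
eef_rot: [0.992, 0.128, 0.0, 0.0]
ft_force: [1.4, -0.7, -0.3]
opening: 0.0854
grip_force: 0.0
```

>>> {"fn": "apply_moves", "kwargs": {
  "commands": [
    [[-1,0.63,-0.46,0,0],[-1,0.63,-0.46,0,0],[-1,0.63,-0.46,0,0],[-1,0.63,-0.46,0,0],[-1,0,0,0,0]]
  ]
}}

```text
t: 2.6
position: [0.5062, -0.1754, 0.4049]
eef_rot: [0.991, 0.132, 0.001, -0.001]
ft_force: [0.4, -0.3, 0.1]
opening: 0.0854
grip_force: 0.0
```

```bash
cat > w.py <<'E'
import sys
from h import *
name=sys.argv[1]
p=eyes.capture("wrist"); cv2.imwrite(f"pics/{name}.png",p["frame"]); pickle.dump(p,open(name+".pkl","wb")); print(np.round(p["eye"],3))
for th in sys.argv[2:]:
    for d in eyes.trace(p,th)[:3]:
        if d["conf"]<.2: continue
        u,v=d["xy"]; z=world(p,u,v)[2]
        print(th,round(d["conf"],2),np.round(d["xy"]),np.round(world(p,u,v),4),rect(p,d["region"],z))
s=monitor.sense();print(s["t"],np.round(s["position"],4),np.round(s["eef_rot"],4),np.round(s["joint_positions"],2))
E
python3 w.py w1 gauge_jaw pull_slide grip pointer clip tester
```

```text
[ 0.57  -0.159  0.374]
gauge_jaw 0.72 [249. 120.] [ 0.5647 -0.0946  0.0308] [ 0.562  -0.0956 -0.0697  0.0576  0.0474]
pull_slide 0.58 [369. 162.] [ 0.558  -0.1976  0.0399] [ 0.5527 -0.2194  1.4825  0.1193  0.0904]
pull_slide 0.21 [627. 259.] [ 0.5359 -0.4692  0.0096] [ 0.536  -0.4699  0.473   0.0868  0.0225]
grip 0.6 [373. 166.] [ 0.5553 -0.204   0.0231] [ 0.551  -0.2226  1.4906  0.1259  0.0957]
grip 0.25 [142.  45.] [ 0.5956 -0.0161  0.0667] [ 0.5947 -0.0163 -0.0976  0.0247  0.0209]
pointer 0.85 [248. 120.] [ 0.5641 -0.094   0.0309] [ 0.5619 -0.0955 -0.0635  0.0563  0.0471]
pointer 0.58 [560. 349.] [ 0.4431 -0.4178  0.0432] [ 0.4402 -0.424   1.2608  0.0882  0.0381]
clip 0.56 [142.  46.] [ 0.5953 -0.0154  0.0657] [ 0.595  -0.0159 -0.117   0.0248  0.0222]
tester 0.95 [259. 124.] [ 0.5636 -0.1032  0.0305] [ 0.5621 -0.1054  1.4901  0.3556  0.0963]
2.95 [ 0.5031 -0.1817  0.4047] [ 9.918e-01  1.275e-01 -1.000e-04  2.000e-04] [ 0.69  0.17 -0.48  1.68  0.08  1.31 -1.12]
```

View pics/w1.png

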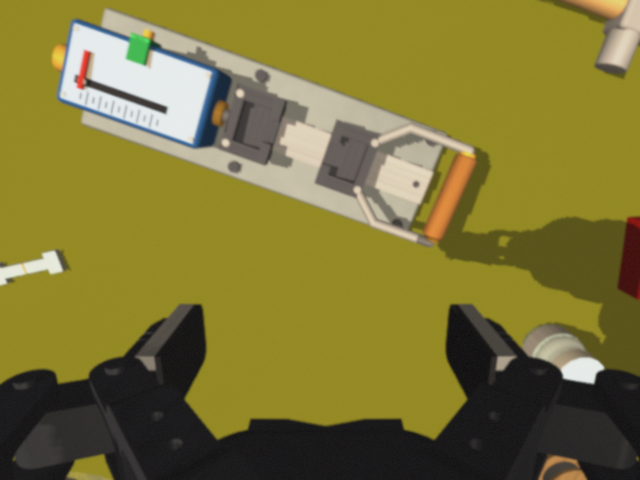

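```bash
cat > m.py <<'E'
import sys
from h import *
p=pickle.load(open(sys.argv[1]+".pkl","rb")); f=p["frame"]; hsv=cv2.cvtColor(f,cv2.COLOR_BGR2HSV).astype(int); H,S,V=hsv[...,0],hsv[...,1],hsv[...,2]
Z=np.zeros((480,640))
for v in range(0,300):
    for u in range(640): Z[v,u]=world(p,u,v)[2]
def comps(m,z,n,amin):
    k,l,st,c=cv2.connectedComponentsWithStats(m.astype(np.uint8))
    for i in range(1,k):
        if st[i,4]>amin: print(n,st[i,4],np.round(c[i]),rect(p,l==i,z),np.round(np.median(Z[l==i]),4),"cen",np.round(world(p,*c[i],z),4))
x0=slice(0,300)
m=np.zeros((480,640),bool); m[x0]=True
comps(m&((H<6)|(H>174))&(S>150)&(Z>.05),.064,"red",30)
comps(m&(H>45)&(H<80)&(S>100)&(V>80),.066,"green",60)
comps(m&(H>=6)&(H<18)&(S>140)&(Z>.03)&(Z<.065),.054,"wood",200)
comps(m&(V<115)&(S<90)&(Z>.034)&(Z<.046),.040,"jaw",150)
comps(m&(H>98)&(H<125)&(S>110)&(Z>.02),.061,"blue",150)
comps(m&(V>150)&(S<60)&(Z>.055)&(Z<.07),.062,"plate",500)
E
python3 m.py w1
```

```text
red 185 [83. 70.] [ 0.5689  0.0253 -0.1039  0.0259  0.0047] 0.065 cen [0.5687 0.025  0.064 ]
green 525 [138.  48.] [ 0.5929 -0.0133 -0.0589  0.0178  0.0156] 0.0649 cen [ 0.593  -0.0135  0.066 ]
wood 1800 [449. 197.] [ 0.5474 -0.2651 -0.0818  0.073   0.0172] 0.0556 cen [ 0.5493 -0.2653  0.054 ]
jaw 1795 [250. 122.] [ 0.5625 -0.0967 -0.0759  0.0535  0.0428] 0.0401 cen [ 0.5635 -0.0976  0.04  ]
jaw 1503 [349. 159.] [ 0.5556 -0.1807 -0.0759  0.0528  0.0373] 0.0401 cen [ 0.5558 -0.1815  0.04  ]
blue 1552 [193. 104.] [ 0.5681 -0.0187  1.495   0.1198  0.0597] 0.0579 cen [ 0.5653 -0.0576  0.061 ]
plate 9368 [137.  84.] [ 0.5681 -0.0123  1.4943  0.1054  0.0544] 0.061 cen [ 0.5685 -0.0146  0.062 ]
```

>>> {"fn": "apply_moves", "kwargs": {
  "commands": [
    [[-1,0,0,0,0.8],[-1,0,0,0,0.8],[-1,-0.04,-0.8,0.15,0],[-1,-0.04,-0.8,0.15,0],[-1,-0.04,-0.8,0.15,0]]
  ]
}}

```text
t: 3.45
position: [0.493, -0.0603, 0.3821]
eef_rot: [1.0, 0.016, 0.0, 0.0]
ft_force: [0.9, 0.7, 0.4]
opening: 0.0859
grip_force: 0.0
```

>>> {"fn": "apply_moves", "kwargs": {
  "commands": [
    [[-1,-0.04,-0.8,0.15,0],[-1,-0.04,-0.8,0.15,0],[-1,-0.04,-0.8,0.15,0],[-1,-0.04,-0.8,0.15,0],[-1,-0.04,-0.8,0.15,0]]
  ]
}}

```text
t: 3.95
position: [0.4764, 0.1394, 0.3447]
eef_rot: [1.0, 0.016, 0.0, 0.0]
ft_force: [1.3, -0.1, -0.6]
opening: 0.0852
grip_force: 0.0
```

>>> {"fn": "apply_moves", "kwargs": {
  "commands": [
    [[-1,-0.04,-0.8,0.15,0],[-1,-0.04,-0.8,0.15,0],[-1,0,0,0,0],[-1,0,0,0,0],[-1,0,0,0,0]]
  ]
}}

```text
t: 4.45
position: [0.4705, 0.2171, 0.3297]
eef_rot: [1.0, 0.016, 0.0, 0.0]
ft_force: [0.3, -0.5, 0.2]
opening: 0.0853
grip_force: 0.0
```

```bash
python3 w.py w2 bar_silver bar_copper
python3 - <<'E'
from h import *
p=pickle.load(open("w2.pkl","rb")); f=p["frame"]; g=f.min(2)>130
k,l,st,c=cv2.connectedComponentsWithStats(g.astype(np.uint8))
for i in range(1,k):
    if st[i,4]>800: print(st[i],np.round(c[i]),rect(p,l==i,.011),np.round(world(p,*c[i],.011),4))
E
```

```text
[0.537 0.218 0.299]
bar_silver 0.9 [439. 359.] [0.3615 0.1195 0.0058] [0.36   0.1225 0.4771 0.0264 0.0205]
bar_silver 0.79 [216. 414.] [0.3057 0.3035 0.0107] [0.3029 0.3051 1.1059 0.0579 0.0371]
bar_silver 0.73 [327. 127.] [0.5408 0.2178 0.0102] [ 0.5359  0.2194 -0.0176  0.0999  0.0278]
bar_copper 0.6 [200. 148.] [0.5245 0.3051 0.0115] [0.5194 0.3055 0.0783 0.0997 0.0298]
4.6 [0.4704 0.2172 0.3298] [9.999e-01 1.600e-02 2.000e-04 3.000e-04] [ 0.17  0.24 -0.78  1.8   0.18  1.17 -2.2 ]
[ 577   12   63   57 1545] [603.  32.] [0.6032 0.0308 1.4995 0.0377 0.0362] [0.6099 0.036  0.011 ]
[ 302   56   48  152 4537] [325. 129.] [ 0.5356  0.2192 -0.006   0.1013  0.0294] [0.5392 0.2193 0.011 ]
[ 556   98   84   68 2487] [590. 144.] [0.5433 0.023  1.4964 0.0625 0.043 ] [0.5368 0.0315 0.011 ]
[ 186  394   64   46 1184] [216. 419.] [0.3064 0.3026 0.6227 0.0539 0.0328] [0.301  0.3034 0.011 ]
```

View pics/w2.png

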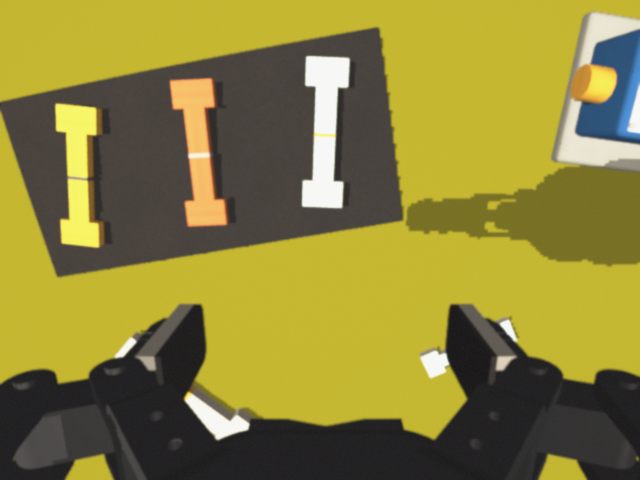

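Run:
```python
from h import *
p=pickle.load(open("w2.pkl","rb")); f=p["frame"]; g=f.min(2)>130
k,l,st,c=cv2.connectedComponentsWithStats(g.astype(np.uint8)); i=l[129,325]; m=l==i
H=[]
for r in [slice(56,88),slice(180,208)]:
    q=np.zeros_like(m); q[r]=m[r]; v,u=np.nonzero(q); w=np.array([world(p,a,b,.011) for a,b in zip(u,v)]); H.append(w.mean(0))
d=H[0]-H[1]; print(H,np.arctan2(d[1],d[0]),(H[0]+H[1])/2)
print("seam",world(p,325,134,.011),ctrl.tip_reach)
```

```text
[array([0.57655527, 0.21901264, 0.011     ]), array([0.49490171, 0.21955575, 0.011     ])] -0.006651274296720377 [0.53572849 0.21928419 0.011     ]
seam [0.53610747 0.21884043 0.011     ] 0.1734
```

>>> {"fn": "apply_moves", "kwargs": {
  "commands": [
    [[0.3,0,0,0,0.25],[0.3,0.33,-0.01,0.5,0],[0.3,0.33,-0.01,0.5,0],[0.3,0.33,-0.01,0.5,0],[0.3,0.32,-0.01,0.5,0]]
  ]
}}

```text
t: 5.1
position: [0.5365, 0.2194, 0.2288]
eef_rot: [1.0, -0.001, 0.0, 0.0]
ft_force: [0.7, -0.4, 0.5]
opening: 0.0299
grip_force: 0.0
```

```bash
python3 w.py w3
python3 - <<'E'
from h import *
p=pickle.load(open("w3.pkl","rb")); s=monitor.sense(); T=R.from_quat(s["eef_rot"]); o=np.array(s["position"]); print(s["opening"],o)
# points near the fingers: max tool-z over columns
vs,us=np.mgrid[200:480:2,100:540:2]; W=np.array([world(p,u,v) for u,v in zip(us.ravel(),vs.ravel())]); L=T.inv().apply(W-o)
ok=(p["range_z"][vs.ravel(),us.ravel()]>0)&(abs(L[:,0])<.02)&(abs(L[:,1])<.06)&(W[:,2]>.02)
print(np.percentile(L[ok,2],[50,90,99,100]),np.round(L[ok][L[ok,2].argsort()[-5:]],4));
E
```

```text
[0.603 0.218 0.198]
5.15 [0.5373 0.218  0.2246] [ 1.     -0.0019 -0.0016  0.001 ] [ 0.09  0.5  -0.68  1.74  0.36  1.04 -2.3 ]
0.029920146219814914 [0.53733427 0.21801934 0.22461786]
[0.1011131  0.13037496 0.15946727 0.16924061] [[ 0.0029 -0.0159  0.168 ]
 [ 0.0037 -0.0159  0.168 ]
 [ 0.0004 -0.016   0.168 ]
 [ 0.0019 -0.016   0.1684]
 [ 0.004  -0.016   0.1692]]
```

View pics/w3.png

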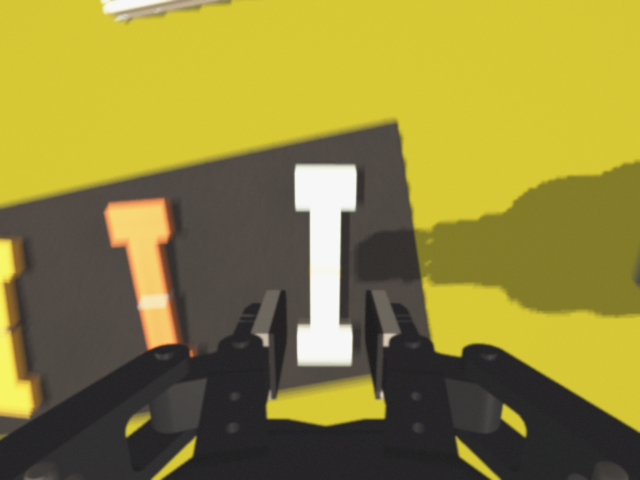

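>>> {"fn": "apply_moves", "kwargs": {
  "commands": [
    [[0.3,-0.02,0,0.32,0],[0.3,0,0,0.32,0],[0.3,0,0,0.3,0],[0.3,0,0,0,0],[0.3,0,0,0,0]]
  ]
}}

```text
t: 5.65
position: [0.5343, 0.2206, 0.1829]
eef_rot: [1.0, -0.0, 0.0, 0.0]
ft_force: [-0.6, -1.1, 0.3]
opening: 0.0299
grip_force: 0.0
```

>>> {"fn": "apply_moves", "kwargs": {
  "commands": [
    [[1,0,0,0,0],[1,0,0,0,0],[1,0,0,0,0],[1,0,0,0,0],[1,0,0,0,0]]
  ],
  "newtons": 40
}}

```text
t: 6.15
position: [0.5348, 0.2207, 0.1836]
eef_rot: [1.0, -0.0, 0.001, -0.0]
ft_force: [-0.4, -0.5, 5.7]
opening: 0.0107
grip_force: 39.8
```

>>> {"fn": "apply_moves", "kwargs": {
  "commands": [
    [[0.3,0,0,0,0],[0.3,0,0,0,0],[0.3,0.02,0.02,0.06,0],[0.3,0,0,0.06,0],[0.3,0,0,0,0]]
  ]
}}

```text
t: 6.65
position: [0.5355, 0.2193, 0.1763]
eef_rot: [1.0, -0.0, -0.0, 0.0]
ft_force: [0.4, -1.0, -0.7]
opening: 0.03
grip_force: 0.0
```

>>> {"fn": "apply_moves", "kwargs": {
  "commands": [
    [[1,0,0,0,0],[1,0,0,0,0],[1,0,0,0,0],[1,0,0,0,0],[1,0,0,0,0]]
  ],
  "newtons": 40
}}

```text
t: 7.15
position: [0.5356, 0.2197, 0.177]
eef_rot: [1.0, -0.0, 0.0, -0.0]
ft_force: [0.4, -0.3, 5.1]
opening: 0.0129
grip_force: 41.2
```

>>> {"fn": "apply_moves", "kwargs": {
  "commands": [
    [[1,0,0,-0.5,0],[1,0,0,-0.8,0],[1,0,0,-0.8,0],[1,0,0,-0.4,0],[1,0,0,0,0]]
  ]
}}

```text
t: 7.65
position: [0.5359, 0.2199, 0.3044]
eef_rot: [1.0, -0.0, 0.002, -0.001]
ft_force: [-0.9, 0.2, -1.1]
opening: 0.0125
grip_force: 40.2
```

```bash
python3 w.py w4; python3 -c "
from h import *
s=monitor.sense();print(s['opening'],s['grip_force'],s['ft_force'])"
```

```text
[0.603 0.219 0.274]
7.7 [0.5355 0.2194 0.3022] [ 1.e+00 -4.e-04  7.e-04  0.e+00] [ 0.12  0.4  -0.72  1.68  0.29  1.17 -2.25]
0.012246510762132472 40.163726806640625 [-1.0749527   0.27340881 -1.87038521]
```

View pics/w4.png

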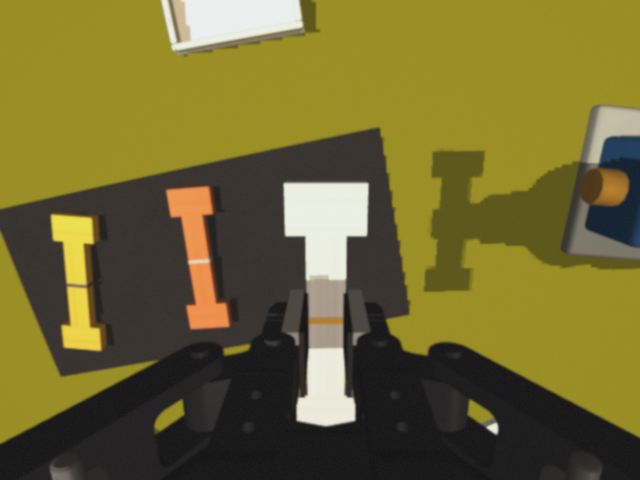

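>>> {"fn": "apply_moves", "kwargs": {
  "commands": [
    [[1,0,0,0,-1],[1,0,0,0,-1],[1,0,0,0,-1],[1,0,0,0,-1],[1,0,0,0,-1]]
  ]
}}

```text
t: 8.2
position: [0.5349, 0.219, 0.2995]
eef_rot: [0.939, 0.345, -0.002, -0.0]
ft_force: [-0.6, -0.0, -0.7]
opening: 0.0124
grip_force: 40.1
```

>>> {"fn": "apply_moves", "kwargs": {
  "commands": [
    [[1,0,0,0,-1],[1,0,0,0,-1],[1,0,0,0,-1],[1,0,0,0,-1],[1,0,0,0,-1]]
  ]
}}

```text
t: 8.7
position: [0.5349, 0.219, 0.2995]
eef_rot: [0.764, 0.645, -0.001, -0.001]
ft_force: [0.2, 0.3, -0.7]
opening: 0.0125
grip_force: 40.1
```

>>> {"fn": "apply_moves", "kwargs": {
  "commands": [
    [[1,0,0,0,-0.7],[1,-0.7,0.1,0,0],[1,-0.7,0.1,0,0],[1,-0.7,0.1,0,0],[1,-0.7,0.1,0,0]]
  ]
}}

```text
t: 9.2
position: [0.5439, 0.0767, 0.2996]
eef_rot: [0.734, 0.679, -0.001, -0.001]
ft_force: [0.6, 0.3, -1.2]
opening: 0.0128
grip_force: 40.1
```

>>> {"fn": "apply_moves", "kwargs": {
  "commands": [
    [[1,-0.7,0.1,0,0],[1,-0.7,0.1,0,0],[1,-0.7,0.1,0,0],[1,-0.7,0.1,0,0],[1,-0.7,0.1,0,0]]
  ]
}}

```text
t: 9.7
position: [0.5552, -0.0997, 0.2997]
eef_rot: [0.734, 0.679, -0.001, -0.001]
ft_force: [0.4, 0.9, -1.2]
opening: 0.0126
grip_force: 40.1
```

>>> {"fn": "apply_moves", "kwargs": {
  "commands": [
    [[1,-0.7,0.1,0,0],[1,0,0,0,0],[1,0,0,0,0],[1,0,0,0,0],[1,0,0,0,0]]
  ]
}}

```text
t: 10.2
position: [0.5581, -0.132, 0.3012]
eef_rot: [0.733, 0.68, -0.0, -0.0]
ft_force: [-1.1, -0.5, -2.4]
opening: 0.0126
grip_force: 40.1
```

```bash
python3 w.py w5 gauge_jaw; python3 m.py w5
```

```text
[ 0.563 -0.067  0.271]
gauge_jaw 0.74 [334. 169.] [ 0.5665 -0.0862  0.041 ] [ 0.5624 -0.0957 -0.0841  0.0542  0.0428]
10.3 [ 0.5583 -0.1323  0.3015] [ 7.334e-01  6.798e-01 -1.000e-04 -1.000e-04] [ 0.9   0.46 -0.94  1.69  0.4   1.19 -0.21]
green 991 [382.  12.] [ 0.5929 -0.0141 -0.0677  0.0181  0.0102] 0.0648 cen [ 0.5928 -0.0141  0.066 ]
jaw 1836 [333. 170.] [ 0.5621 -0.0957 -0.1154  0.0535  0.0419] 0.04 cen [ 0.5661 -0.0866  0.04  ]
blue 1857 [323.  99.] [ 0.5666 -0.0366  1.4942  0.0618  0.0596] 0.0595 cen [ 0.5633 -0.0498  0.061 ]
plate 12575 [327.  67.] [ 0.5667 -0.0348  1.4946  0.0576  0.0541] 0.0609 cen [ 0.5662 -0.0356  0.062 ]
```

View pics/w5.png

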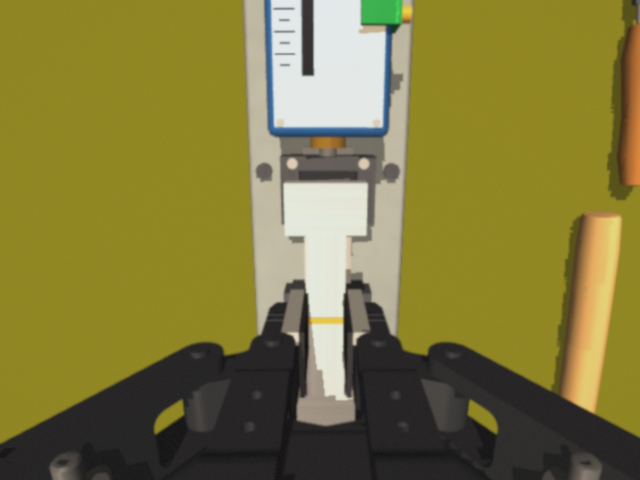

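Run:
```python
from h import *
p=pickle.load(open("w5.pkl","rb")); g=p["frame"]
for u,v in [(300,200),(327,200),(352,200),(327,188),(327,228),(327,260)]: print(u,v,np.round(world(p,u,v),4))
z=np.median([world(p,u,v)[2] for u in range(300,352,4) for v in range(190,230,4)]); print("top z",z)
for u,v in [(326,321),(307,321),(344,321),(283,182),(367,182),(285,236),(366,236)]: print(u,v,np.round(world(p,u,v,z)[:2],4))
s=monitor.sense();print(s["position"],R.from_quat(s["eef_rot"]).as_matrix()[:,2])
```

```text
300 200 [ 0.5531 -0.0874  0.136 ]
327 200 [ 0.5621 -0.0882  0.1357]
352 200 [ 0.5705 -0.0889  0.1349]
327 188 [ 0.5624 -0.0842  0.1351]
327 228 [ 0.5614 -0.0978  0.1356]
327 260 [ 0.5605 -0.1096  0.1345]
top z 0.13504739425790513
326 321 [ 0.5584 -0.1327]
307 321 [ 0.5515 -0.1322]
344 321 [ 0.565  -0.1332]
283 182 [ 0.5479 -0.0811]
367 182 [ 0.5758 -0.0832]
285 236 [ 0.5467 -0.0997]
366 236 [ 0.5746 -0.1017]
[ 0.55825262 -0.13233397  0.30153378] [-2.36951976e-04  7.88290397e-05 -9.99999969e-01]
```

>>> {"fn": "apply_moves", "kwargs": {
  "commands": [
    [[1,-0.07,0.01,0.4,0],[1,-0.07,0.01,0.4,0],[1,0,0,0.4,0],[1,0,0,0.39,0],[1,0,0,0,0]]
  ]
}}

```text
t: 10.8
position: [0.5577, -0.1399, 0.2199]
eef_rot: [0.734, 0.68, -0.001, -0.002]
ft_force: [-0.6, 0.8, -0.9]
opening: 0.0121
grip_force: 40.1
```

```bash
python3 w.py w6; python3 m.py w6
```

```text
[ 0.563 -0.075  0.189]
10.85 [ 0.5584 -0.1399  0.2215] [ 7.336e-01  6.796e-01 -4.000e-04 -9.000e-04] [ 0.86  0.56 -0.88  1.75  0.48  1.07 -0.26]
jaw 7905 [332. 191.] [ 0.5623 -0.0961 -0.0869  0.0536  0.043 ] 0.04 cen [ 0.5633 -0.095   0.04  ]
blue 4735 [329.  89.] [ 0.5655 -0.0533 -0.0765  0.0592  0.0323] 0.0593 cen [ 0.5644 -0.0616  0.061 ]
plate 17566 [331.  48.] [ 0.5658 -0.0506 -0.0764  0.054   0.0262] 0.0609 cen [ 0.5659 -0.0503  0.062 ]
```

View pics/w6.png

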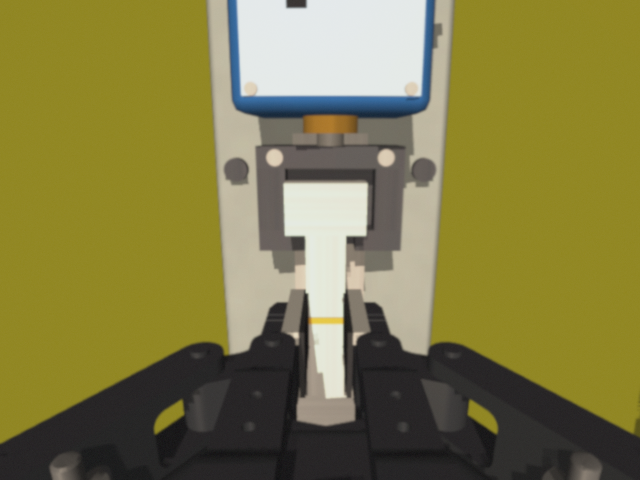

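Run:
```python
from h import *
p=pickle.load(open("w6.pkl","rb"))
s=monitor.sense(); o=np.array(s["position"]); d=np.array([-.0756,-.9971]); n=np.array([.9971,-.0756]) # tester +x, tool y
def loc(u,v,z): w=world(p,u,v,z)[:2]-o[:2]; return np.round([w@d*1e3,w@n*1e3],1)
print("jaw inner",[loc(*q,.04) for q in [(262,249),(290,249),(370,249),(400,249)]])
print("jaw outer sides",[loc(*q,.04) for q in [(258,200),(404,200),(259,240),(403,240)]])
print("pocket far edge/sides",[loc(*q,.04) for q in [(300,169),(360,169),(286,180),(373,180)]])
z=np.median([world(p,u,v)[2] for u in range(300,352,4) for v in range(190,230,4)]); print("bar top",z,o)
print("head corners",[loc(*q,z) for q in [(283,182),(367,182),(285,236),(366,236)]],"seam",loc(326,321,z))
```

```text
jaw inner [array([-22.7, -25.4]), array([-22.7, -14.7]), array([-22.7,  16. ]), array([-22.7,  27.5])]
jaw outer sides [array([-41.6, -26.2]), array([-41.7,  28.1]), array([-26.3, -26.4]), array([-26.3,  28.5])]
pocket far edge/sides [array([-53. , -10.4]), array([-53. ,  11.5]), array([-49. , -15.6]), array([-49. ,  16.4])]
bar top 0.05392058339271823 [ 0.55838856 -0.13988204  0.22154532]
head corners [array([-49.9, -15.2]), array([-49.9,  12.8]), array([-31.3, -15. ]), array([-31.4,  12.9])] seam [ 0.7 -0.8]
```

>>> {"fn": "apply_moves", "kwargs": {
  "commands": [
    [[1,0.024,0.03,0,0],[1,0,0,0.1,0],[1,0,0,0.1,0],[1,0,0,0.1,0],[1,0,0,0,0]]
  ]
}}

```text
t: 11.35
position: [0.56, -0.1394, 0.2064]
eef_rot: [0.734, 0.679, -0.0, -0.0]
ft_force: [1.1, 0.5, -1.9]
opening: 0.0125
grip_force: 40.1
```

```bash
cat > q.py <<'E'
from h import *
p=eyes.capture("wrist"); cv2.imwrite("pics/q.png",p["frame"])
s=monitor.sense(); o=np.array(s["position"]); f=p["frame"]
P=np.array([world(p,u,v) for u in range(296,356,3) for v in range(188,232,3)])
A=np.c_[P[:,:2]-P[:,:2].mean(0),np.ones(len(P))]; c=np.linalg.lstsq(A,P[:,2],rcond=None)[0]
print("head top z",np.median(P[:,2]),"slope",c[:2],"t",s["t"],np.round(o,4),np.round(s["ft_force"],1),s["opening"],s["grip_force"])
E
python3 q.py
```

```text
head top z 0.040479565982874124 slope [-0.00366134  0.01753318] t 11.4 [ 0.5601 -0.1394  0.2068] [-0.  -0.7 -0.7] 0.012483803823943545 40.11324405670166
```

>>> {"fn": "apply_moves", "kwargs": {
  "commands": [
    [[1,0,0,0.03,0],[1,0,0,0.03,0],[1,0,0,0,0],[1,0,0,0,0],[1,0,0,0,0]]
  ]
}}

```text
t: 11.9
position: [0.5603, -0.1393, 0.2043]
eef_rot: [0.734, 0.679, -0.0, 0.0]
ft_force: [-0.7, -0.7, -1.3]
opening: 0.0128
grip_force: 40.1
```

>>> {"fn": "apply_moves", "kwargs": {
  "commands": [
    [[0.9,0,0,0.01,0],[0.6,0,0,0,0],[0.3,0,0,0,0],[0.2,0,0,0,0],[0.2,0,0,0,0]]
  ]
}}

```text
t: 12.4
position: [0.5603, -0.1393, 0.2037]
eef_rot: [0.734, 0.679, 0.0, 0.0]
ft_force: [0.9, -0.1, 0.2]
opening: 0.0339
grip_force: 0.0
```

>>> {"fn": "apply_moves", "kwargs": {
  "commands": [
    [[0.2,0,0,-0.2,0],[0.2,0,0,-0.6,0],[0.2,0,0,-0.8,0],[0.2,0,0,-0.8,0],[0.2,-0.5,0,0,0]]
  ]
}}

```text
t: 12.9
position: [0.5603, -0.1603, 0.3305]
eef_rot: [0.732, 0.681, 0.003, 0.004]
ft_force: [0.8, 0.7, -0.3]
opening: 0.0341
grip_force: 0.0
```

```bash
python3 w.py w7; python3 m.py w7
```

```text
[ 0.566 -0.095  0.3  ]
12.95 [ 0.5589 -0.1678  0.3273] [7.345e-01 6.786e-01 4.000e-04 3.000e-03] [ 0.95  0.45 -0.93  1.64  0.38  1.24 -0.14]
jaw 821 [350. 147.] [ 0.5805 -0.0997  1.4307  0.0393  0.0156] 0.0401 cen [ 0.5824 -0.1045  0.04  ]
jaw 1174 [293. 139.] [ 0.5566 -0.098  -0.0701  0.0421  0.037 ] 0.0401 cen [ 0.5475 -0.0971  0.04  ]
jaw 1925 [315. 262.] [ 0.5555 -0.1792 -0.0738  0.0522  0.0389] 0.04 cen [ 0.555  -0.1786  0.04  ]
blue 296 [263.  39.] [ 0.5371 -0.0447  1.4887  0.0421  0.002 ] 0.0592 cen [ 0.5372 -0.0431  0.061 ]
blue 423 [362.  56.] [ 0.5916 -0.0536  1.0986  0.0506  0.0174] 0.059 cen [ 0.5905 -0.0556  0.061 ]
plate 8150 [316.  43.] [ 0.5656 -0.0475 -0.0696  0.0542  0.0431] 0.0608 cen [ 0.566  -0.0473  0.062 ]
```

View pics/w7.png

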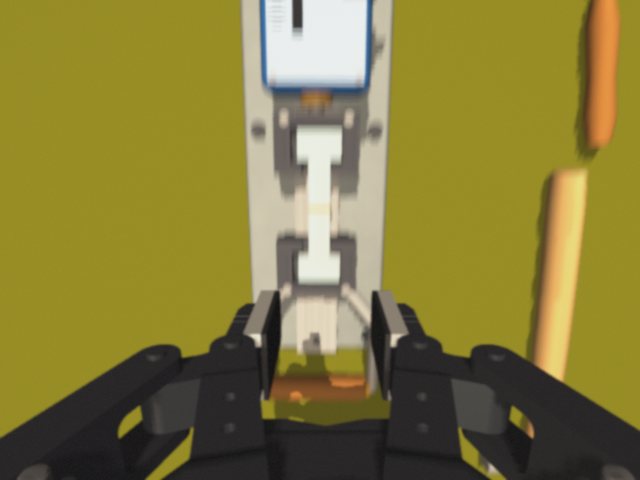

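>>> {"fn": "apply_moves", "kwargs": {
  "commands": [
    [[-0.3,-0.66,0,0,0],[-0.3,-0.66,0,0,0],[-0.3,-0.66,0,0,0],[-0.3,0,0,0,1],[-0.3,0,0,0,1]]
  ]
}}

```text
t: 13.45
position: [0.5502, -0.2644, 0.3236]
eef_rot: [0.824, 0.567, -0.0, -0.0]
ft_force: [-0.6, 0.4, 0.0]
opening: 0.0555
grip_force: 0.0
```

>>> {"fn": "apply_moves", "kwargs": {
  "commands": [
    [[-0.3,0,0,0,1],[-0.3,0,0,0,1],[-0.3,0,0,0,1],[-0.3,0,0,0,1],[-0.3,0,0,0,1]]
  ]
}}

```text
t: 13.95
position: [0.5506, -0.2629, 0.3239]
eef_rot: [0.968, 0.252, -0.0, -0.0]
ft_force: [-0.1, -0.1, -0.8]
opening: 0.0556
grip_force: 0.0
```

>>> {"fn": "apply_moves", "kwargs": {
  "commands": [
    [[-0.3,0,0,0,1],[-0.3,0,0,0,1],[-0.3,0,0,0,1],[-0.3,0,0,0,1],[-0.3,0,0,0,0.25]]
  ]
}}

```text
t: 14.45
position: [0.5506, -0.2628, 0.324]
eef_rot: [0.999, -0.041, -0.0, 0.0]
ft_force: [-0.7, 0.0, 0.2]
opening: 0.0553
grip_force: 0.0
```

```bash
sed -i 's/range(0,300)/range(0,480)/; s/x0=slice(0,300)/x0=slice(0,480)/' m.py; python3 w.py w8 bar_silver; python3 m.py w8; python3 -c "
from h import *
print(monitor.sense()['opening'])"
```

```text
[ 0.617 -0.269  0.293]
bar_silver 0.89 [143. 237.] [ 0.5611 -0.144   0.0376] [ 0.5605 -0.1398  1.4985  0.1019  0.0279]
14.55 [ 0.5507 -0.2628  0.3239] [ 9.992e-01 -3.880e-02 -1.000e-04  0.000e+00] [ 0.85  0.42 -0.61  1.58  0.25  1.22 -1.46]
wood 2950 [331. 244.] [ 0.5492 -0.2663 -0.0713  0.0709  0.0165] 0.0557 cen [ 0.5509 -0.2665  0.054 ]
jaw 2249 [204. 241.] [ 0.5526 -0.1864 -0.0661  0.0616  0.0502] 0.0401 cen [ 0.5556 -0.1842  0.04  ]
jaw 305 [ 84. 208.] [ 0.5809 -0.1012  1.483   0.0428  0.0164] 0.0382 cen [ 0.5836 -0.1102  0.04  ]
jaw 834 [ 72. 259.] [ 0.5571 -0.0979 -0.0832  0.0448  0.0262] 0.0398 cen [ 0.5507 -0.0935  0.04  ]
jaw 223 [106. 264.] [ 0.5459 -0.1162  0.3056  0.021   0.0102] 0.0382 cen [ 0.5454 -0.1162  0.04  ]
blue 3316 [ 20. 240.] [ 0.5675 -0.0796 -0.1989  0.0667  0.0308] 0.05 cen [ 0.5709 -0.0783  0.061 ]
0.05551521368072915
```

View pics/w8.png

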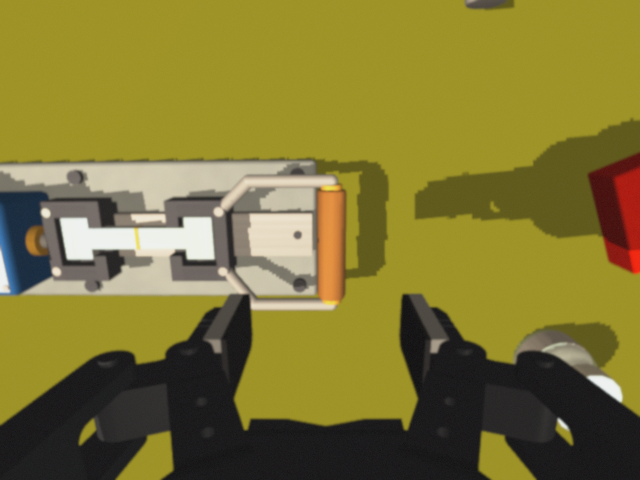

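>>> {"fn": "apply_moves", "kwargs": {
  "commands": [
    [[-0.3,-0.02,0.07,0.4,0],[-0.3,0,0,0.6,0],[-0.3,0,0,0.6,0],[-0.3,0,0,0.5,0],[-0.3,0,0,0.3,0]]
  ]
}}

```text
t: 15.05
position: [0.5488, -0.2662, 0.2017]
eef_rot: [0.999, -0.038, -0.001, -0.001]
ft_force: [-0.6, -0.6, -0.5]
opening: 0.0554
grip_force: 0.0
```

>>> {"fn": "apply_moves", "kwargs": {
  "commands": [
    [[0,0,0,0,0],[0.4,0,0,0,0],[0.7,0,0,0,0],[1,0,0,0,0],[1,0,0,0,0]]
  ],
  "newtons": 60
}}

```text
t: 15.55
position: [0.5501, -0.2663, 0.2054]
eef_rot: [0.999, -0.038, 0.001, 0.0]
ft_force: [-0.5, 1.9, 6.6]
opening: 0.0159
grip_force: 58.6
```

>>> {"fn": "apply_moves", "kwargs": {
  "commands": [
    [[1,0,0.08,0,0],[1,0,0.12,0,0],[1,0,0.12,0,0],[1,0,0.12,0,0],[1,0,0.1,0,0]]
  ]
}}

```text
t: 16.05
position: [0.5483, -0.2912, 0.2054]
eef_rot: [0.999, -0.038, 0.001, -0.001]
ft_force: [-2.5, 11.3, 10.9]
opening: 0.016
grip_force: 59.2
```

```bash
cat > g.py <<'E'
import sys
from h import *
s=monitor.sense(); print(s["t"],np.round(s["position"],4),np.round(s["ft_force"],1),s["opening"],s["grip_force"])
d=np.array([-.0756,-.9971])
for n in sys.argv[2:]:
    p=eyes.capture(n); cv2.imwrite(f"pics/{sys.argv[1]}_{n}.png",p["frame"]); f=p["frame"]; 
    hsv=cv2.cvtColor(f,cv2.COLOR_BGR2HSV).astype(int); H,S,V=hsv[...,0],hsv[...,1],hsv[...,2]
    def find(m,z,a):
        k,l,st,c=cv2.connectedComponentsWithStats(m.astype(np.uint8)); best=[]
        for i in range(1,k):
            w=world(p,*c[i],z)
            if st[i,4]>=a and np.hypot(w[0]-.575,w[1])<.1: best.append((st[i,4],np.round(c[i],1),rect(p,l==i,z)))
        return max(best,key=lambda b:b[0]) if best else None
    r=find(((H<7)|(H>173))&(S>120)&(V>90),.065,6); g=find((H>45)&(H<80)&(S>100)&(V>60),.066,8)
    print(n,r,g)
    if r and g: print("pointer in clip x (mm)",round(float((r[2][:2]-g[2][:2])@d)*1e3,2))
E
python3 g.py g1 top scene
```

```text
16.05 [ 0.5483 -0.2912  0.2054] [-2.5 11.3 10.9] 0.015959124271653496 59.223114252090454
top (np.int32(9), array([300. , 233.4]), array([ 0.5608,  0.0066, -0.3093,  0.0088,  0.004 ])) (np.int32(42), array([308.9, 218.3]), array([ 0.5925, -0.0118,  0.002 ,  0.0151,  0.0128]))
pointer in clip x (mm) -15.95
scene (np.int32(14), array([347. , 248.9]), array([ 0.5686,  0.0064, -0.1593,  0.0189,  0.0044])) (np.int32(44), array([341.3, 260.8]), array([ 0.5979, -0.0096, -0.1307,  0.0208,  0.0131]))
pointer in clip x (mm) -13.74
```

>>> {"fn": "apply_moves", "kwargs": {
  "commands": [
    [[1,0,0.05,0,0],[1,0,0.05,0,0],[1,0,0.05,0,0],[1,0,0.04,0,0],[1,0,0,0,0]]
  ]
}}

```text
t: 16.65
position: [0.5477, -0.3, 0.2053]
eef_rot: [0.999, -0.037, 0.001, -0.002]
ft_force: [-3.7, 11.9, 11.7]
opening: 0.0164
grip_force: 59.3
```

```bash
python3 g.py g2 top scene; python3 g.py g3 top scene|tail -4;python3 -c "
import cv2,numpy as np
a=cv2.imread('pics/g2_top.png')[205:255,270:340];b=cv2.imread('pics/g2_scene.png')[230:280,310:380]
cv2.imwrite('pics/g2.png',cv2.resize(np.vstack([a,b]),None,fx=6,fy=6,interpolation=2))"
```

```text
16.65 [ 0.5477 -0.3     0.2053] [-3.7 11.9 11.7] 0.01635506176870924 59.273107051849365
top (np.int32(14), array([304.4, 232.5]), array([ 0.5646, -0.0014,  0.0085,  0.015 ,  0.0042])) (np.int32(42), array([308.9, 218.3]), array([ 0.5925, -0.0118,  0.002 ,  0.0151,  0.0128]))
pointer in clip x (mm) -8.26
scene (np.int32(13), array([343.8, 248.7]), array([ 5.677e-01, -2.000e-04, -1.554e-01,  1.890e-02,  4.400e-03])) (np.int32(43), array([341.4, 260.9]), array([ 0.5967, -0.0094, -0.1305,  0.0183,  0.013 ]))
pointer in clip x (mm) -6.98
top (np.int32(9), array([304.1, 233.9]), array([ 0.5603, -0.0014,  0.0085,  0.0064,  0.0042])) (np.int32(41), array([308.9, 218.2]), array([ 0.5925, -0.0118,  0.002 ,  0.0151,  0.0128]))
pointer in clip x (mm) -7.94
scene (np.int32(14), array([343.9, 248.6]), array([ 5.677e-01, -2.000e-04, -1.554e-01,  1.890e-02,  4.400e-03])) (np.int32(45), array([341.4, 260.9]), array([ 0.5979, -0.0096, -0.1307,  0.0208,  0.0131]))
pointer in clip x (mm) -7.09
```

View pics/g2.png

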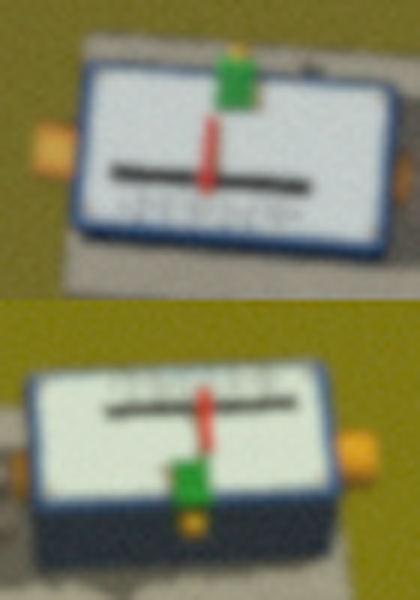

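>>> {"fn": "apply_moves", "kwargs": {
  "commands": [
    [[1,0,0.04,0,0],[1,0,0.04,0,0],[1,0,0.04,0,0],[1,0,0.03,0,0],[1,0,0,0,0]]
  ]
}}

```text
t: 17.35
position: [0.5473, -0.3068, 0.2054]
eef_rot: [0.999, -0.037, 0.0, -0.002]
ft_force: [-4.7, 14.1, 12.9]
opening: 0.0159
grip_force: 59.4
```

```bash
python3 g.py g4 top scene; python3 g.py g5 top scene|tail -4;python3 w.py w9 bar_silver; python3 -c "
import cv2,numpy as np
a=cv2.imread('pics/g5_top.png')[205:255,270:340];b=cv2.imread('pics/g5_scene.png')[230:280,310:380]
c=cv2.resize(np.vstack([a,b]),None,fx=6,fy=6,interpolation=2)[:, :400];d=cv2.resize(cv2.imread('pics/w9.png'),(400,300))
d=np.vstack([d,np.zeros((300,400,3),np.uint8)])
cv2.imwrite('pics/fin.png',np.hstack([c,d]))"
```

```text
17.35 [ 0.5473 -0.3068  0.2054] [-4.7 14.1 12.9] 0.015858252208661827 59.394527077674866
top (np.int32(12), array([307.3, 233.5]), array([ 0.5614, -0.0078,  0.0076,  0.0129,  0.0042])) (np.int32(42), array([308.9, 218.3]), array([ 0.5925, -0.0118,  0.002 ,  0.0151,  0.0128]))
pointer in clip x (mm) -1.64
scene (np.int32(14), array([340.8, 249.1]), array([ 0.5682, -0.007 , -0.1515,  0.0216,  0.0044])) (np.int32(44), array([341.3, 260.8]), array([ 0.5965, -0.0104, -0.1305,  0.0183,  0.0152]))
pointer in clip x (mm) -1.25
top (np.int32(8), array([307. , 234.5]), array([ 0.5582, -0.0078,  0.7858,  0.0046,  0.0045])) (np.int32(40), array([309. , 218.2]), array([ 0.5925, -0.0118,  0.002 ,  0.0151,  0.0128]))
pointer in clip x (mm) -1.4
scene (np.int32(13), array([340.9, 248.6]), array([ 0.5668, -0.0068, -0.1515,  0.0189,  0.0044])) (np.int32(44), array([341.5, 260.8]), array([ 0.5967, -0.0094, -0.1307,  0.0183,  0.013 ]))
pointer in clip x (mm) -0.33
[ 0.614 -0.312  0.175]
bar_silver 0.64 [ 74. 315.] [ 0.5553 -0.2122  0.0377] [ 0.5552 -0.2055  1.5054  0.0495  0.0281]
17.65 [ 0.5473 -0.3067  0.2054] [ 9.993e-01 -3.700e-02  4.000e-04 -1.900e-03] [ 0.86  0.58 -0.55  1.63  0.34  1.03 -1.44]
```

View pics/fin.png

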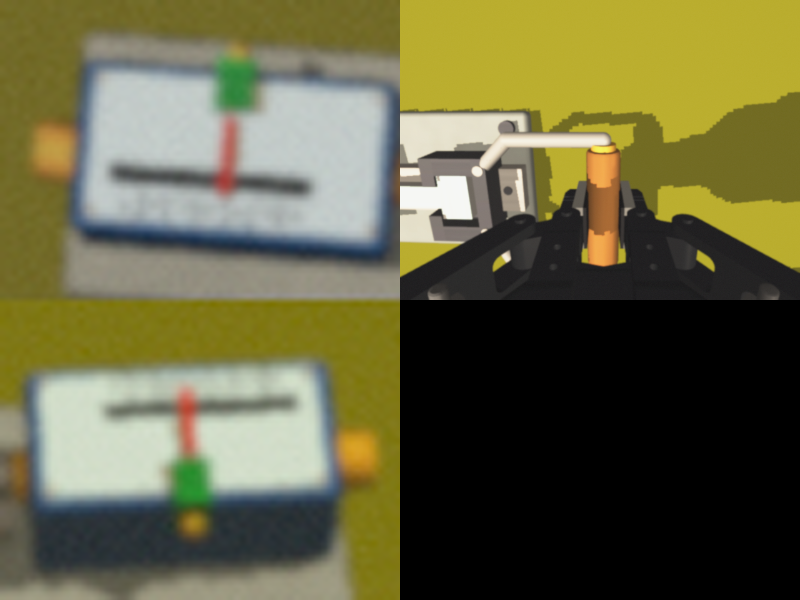

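The pointer (crop (228,155) top, (188,425) scene) lies level with the green clip in both views. The bar is seated and the handle is gripped, so I'm handing in.

```bash
python3 -c "
from cell import ctrl
print(ctrl.finish_job())"
```

```text
the job is handed in; nothing more can be done
None
```

I handed the job in with the silver bar flat in both pockets, the pointer about 1 mm short of the clip's middle, and the gripper still holding the handle under load; the hand-in call gave no verdict.

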